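# Load a reagent bottle against the hidden sensor plunger

## Task

Stand the blue-capped reagent bottle in the open front of the loading lane, then slide it back along the lane under the blue-roofed hood, past its loose grey flap, until you feel it meet the sprung sensor plunger hidden inside, and press that about half way in: some 8 mm of its 16 mm, never to the end of its travel. Leave the bottle standing there upright, and do not disturb the black-capped and green-capped bottles beside it.

Things in the scene. Friction and masses are not known exactly. Their poses are not given: they have to be found in the camera images.
- saline_bottle: the bottle to load: white reagent bottle with a blue cap and a blue band, standing upright and loose; body a cylinder of 48 mm diameter up to its shoulder at 60 to 76 mm, cap 28 mm diameter up to 88 mm; 0.14 to 0.28 kg. Origin: centre of its underside, z up. May be gripped round the body.
- bay: loading bay fixed to the bench, place and yaw vary. Origin on the bench below the lane's centre line; x along the lane, inward from the open front to the back; y left, z up. Grey base plate x -175 to +110 mm, 116 mm wide; its top, the lane floor, is at z 8 mm. The position of the plunger in it is unknown: its free pad face is set anew for each start between x +25 and +50 mm, on the centre line.
- lane_mouth (a point): on the lane floor, centre line, bay x -90 mm: stand the bottle down here, in the open before the hood; axes as the bay's. Two aluminium guides, tops at bay z 30 mm, 8 mm thick, stand 54 mm apart (inside) from bay x -125 to +80 mm and flare to about 64 mm at the front end, x -172 mm.
- hood_edge (a point): middle of the lower front edge of the hood's blue roof (bay x -30, z 150 mm; roof 8 mm thick, 116 mm wide, back to x +110); axes as the bay's. At x +5 mm a light grey dust flap hangs down to z 49 mm; the bottle swings it inward (under 0.3 N). The seated bottle's near side is 15 to 40 mm inside the edge, so a tool pushing at z 45 mm must lean back some 45 degrees (tips inward).
- plunger (a joint): how far the black sensor plunger (pad 24 mm across, centre at bay z 35 mm, facing the front) is pressed in, m: 0 free, 0.016 solid end. It resists with about 8 N as it starts to move, 10 N at 8 mm, 12 N at the end, and stays where it is left. A bottle sliding on the smooth lane drags with only 0.3 to 1.5 N.
- lysing_bottle: bystander: bottle with a black cap, 54 mm diameter, 105 mm high, loose, in the row of three bottles; origin centre of its underside. Leave alone.
- citrate_bottle: bystander: white bottle with a green cap, 40 mm diameter, 75 mm high, loose; origin centre of its underside. Leave alone.
Mind the look-alikes: they are no part of the job. Leave any brown look-alike of the saline_bottle alone.

How it is judged:
On the way, in this order (a step that is already met when the one before it is completed fails the run):
1. the blue-capped bottle stands upright on the lane floor, between the guides, in front of the plunger (y of saline_bottle in the frame of bay between -0.01 and 0.01 m and z of saline_bottle in the frame of bay between 0.005 and 0.012 m and x of saline_bottle in the frame of bay above -0.16 m and angle between saline_bottle's own z axis and vertical below 0.1 rad and value of joint plunger below 0.002 m), for 0.2 s.
2. the bottle has pressed the plunger in by at least 4 mm (value of joint plunger above 0.004 m and x of saline_bottle in the frame of bay above 0.003 m), for 0.1 s.
At the end, for the whole second after the job is handed in: the blue-capped bottle stands at rest, upright (within 0.1 rad), on the lane floor between the guides (within 6 mm of the centre line) and under the hood (more than 3 mm past the bay's origin), and the plunger is pressed in by 4 to 12 mm of its 16 mm (all of step 2 and value of joint plunger below 0.012 m and y of saline_bottle in the frame of bay between -0.006 and 0.006 m and z of saline_bottle in the frame of bay between 0.005 and 0.012 m and angle between saline_bottle's own z axis and vertical below 0.1 rad and linear speed of saline_bottle below 0.01 m/s); the robot touches nothing.
It fails at once if the plunger is driven to the end of its travel (pressed beyond 14 mm) (value of joint plunger above 0.014 m).
It fails at once if the blue-capped bottle is tipped over (angle between saline_bottle's own z axis and vertical above 0.8 rad).
It fails at once if the black-capped or the green-capped bottle is moved by more than 30 mm or tipped (distance of any of lysing_bottle, citrate_bottle from where it was at the start of the episode above 0.03 m or angle between any of lysing_bottle, citrate_bottle's own z axis and vertical above 0.3 rad).
It also fails if it takes over 69 s, if anything falls off the work surface, if the arm or the gripper's body presses on something with over 40 N, if the wrist force passes 120 N, or if a joint passes its speed limit or range.

## Robot

A 6-joint arm with a two-finger parallel gripper is mounted at the origin on a cart in front of the work surface, level with it; the furniture and walls round the work are solid. World frame = base frame: x ahead of the robot, y to its left, z up, the work surface at z = 0. Lengths are in m, angles in rad, forces in N, time in s.
With the tool pointing down it reaches from about 0.325 to 0.9 m from the base axis. Payload 6.1 kg.
Tool frame: the origin (TCP) lies midway between the tips of the shut fingers; the grasp point (between the pads) lies 19 mm behind it; z points along the fingers, y is the line along which they close (so a half turn about z gives the same grasp; the last joint's range is limited). The gripper opens to 85 mm and grips with 20 to 120 N. Pads are 22 mm wide; open, the fingers measure 114 mm over their backs; the gripper's body (76 mm by 85 mm) begins 54 mm behind the grasp point. The pads swing forward as they close: fully open they stand 13 mm farther back than shut.
Start: joints at [-1.287, 0.22, 1.526, -0, 1.395, -0.126], TCP at [0.249, -0.573, 0.231] pointing down, gripper open.
Joint ranges: [-2.98, 2.98], [-0.91, 2.08], [0.09, 2.57], [-1.24, 4.39], [0.2, 2.65], [-2.68, 2.68]. Speed limits (rad/s): [2.57, 2.57, 3.01, 3.14, 3.14, 3.14].

## Interface

Orientations are given as [roll, pitch, yaw] about the fixed x, y, z axes, in that order (R = Rz(yaw) Ry(pitch) Rx(roll)).
In Python, from plant import movep, move_l, set_joints, gripper_to, hold, inverse_kinematics, observe, get_image, get_calibration, Unreachable, job_done gives the robot as it stands. Calls block until the motion is done:
- movep(position, orientation): joint-space move of the TCP to a pose.
- move_l(position, feed=0.15, rotation=None, max_force=None): straight line of the TCP; rotation=None keeps the orientation; feed is the mean speed in m/s. With max_force (N) it stops when the force on the tool has changed by that much, and returns True; else False.
- set_joints(angles): joint-space move.
- gripper_to(opening, f_grip=None): finger opening in m; f_grip is the grip in N (None keeps the last); returns when the fingers have stopped.
- hold(seconds).
- inverse_kinematics(position, orientation): joint angles nearest the present ones, or None.
- observe(): the state.
- get_image(name): name is "scene" or "top" or "wrist"; returns (picture, depth): 384x512x3 uint8, red, green, blue; 384x512 float32, m along the optical axis (not along the pixel's ray), 0 where there is no reading.
- get_calibration(name): a dict with "intrinsics" (3x3 intrinsics, pixels), "dist_coeffs" ([k1, k2, p1, p2, k3] as OpenCV has them; the pictures are not rectified), "world_from_camera" (4x4, takes a point from camera to world coordinates). Camera axes: x right, y down, z forward; pixel columns grow to the right and rows downward; lengths in m; the calibration is good to about 2 mm. A picture is of the moment at which its call begins: read the wrist's pose just before it. get_calibration takes no time and is no camera call; for the wrist camera it gives the pose at the moment of the call.
A pose or a line that the arm cannot do raises Unreachable and nothing moves.
- job_done(): hands the job in; it is judged then, once.
The state is a dict: "time_s": time; "q": joint angles; "joint_velocities": joint speeds; "joint_torque": joint torques, N m; "eef_pos": TCP position; "tcp_rot": TCP orientation; "ft_force": force on the tool from outside, world axes, zero at the start; "torque": the same for the moment, N m; "opening": finger opening in m; "grasp_force": force on a finger pad.
Only numpy, scipy, OpenCV 4.12 (cv2) and the standard library are available. Lean on these libraries where they do the work, as an engineer would, in place of code of your own. Each camera call takes 0.05 s, during which the arm holds its last target. There are 200 camera calls.

## Working session

There is one attempt and no reset: what is moved stays moved. The work goes in short steps, each a Python script; the robot and the scene stay as the last script left them, time stands still between calls to the robot, and variables do not carry over. Pictures are saved under pics/ and viewed, at most 10 in all, crops included, and the job is handed in when it is done.

```bash
mkdir -p pics; ls
python3 - <<'E'
from plant import *
import cv2,numpy as np
for n in("scene","top"):
    p,d=get_image(n); np.savez(f"{n}.npz",p=p,d=d); cv2.imwrite(f"pics/{n}0.png",p[:,:,::-1])
    c=get_calibration(n); print(n,np.round(c["intrinsics"],1).tolist(),c["dist_coeffs"],np.round(c["world_from_camera"],3).tolist())
print(observe())
E
```

```text
pics
scene [[373.5, 0.0, 258.1], [0.0, 373.5, 189.7], [0.0, 0.0, 1.0]] [-0.04807996  0.          0.          0.          0.        ] [[-0.866, -0.267, 0.423, 0.057], [-0.5, 0.482, -0.72, 0.66], [-0.012, -0.835, -0.55, 0.747], [0.0, 0.0, 0.0, 1.0]]
top [[446.2, 0.0, 253.1], [0.0, 446.2, 193.8], [0.0, 0.0, 1.0]] [-0.01253909  0.          0.          0.          0.        ] [[-0.416, -0.847, 0.331, 0.208], [-0.909, 0.391, -0.144, 0.015], [-0.007, -0.361, -0.933, 1.116], [0.0, 0.0, 0.0, 1.0]]
{'time_s': 0.1, 'q': array([-1.28709115e+00,  2.21178732e-01,  1.52754326e+00,  1.69399847e-05,
        1.39472894e+00, -1.26111282e-01]), 'joint_velocities': array([-2.34280164e-03, -1.52595042e-03, -2.66577745e-03, -6.40772031e-04,
       -1.91960149e-05, -2.17381620e-04]), 'joint_torque': array([ 6.88985510e-04, -4.98245680e+01, -3.90545690e+01, -3.51465369e-04,
        5.75842729e-03, -5.94654523e-06]), 'eef_pos': array([ 0.24885795, -0.57268984,  0.23026452]), 'tcp_rot': array([-3.13975123e+00, -2.50268624e-04,  4.09813251e-01]), 'ft_force': array([-0.70966536,  0.44164137, -0.74635209]), 'torque': array([-0.0229313 , -0.00935443, -0.01880734]), 'grasp_force': 0.0, 'opening': 0.0854544867406075}
```

View pics/scene0.png

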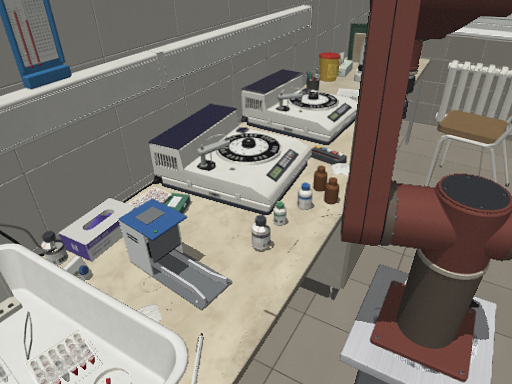

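View pics/top0.png

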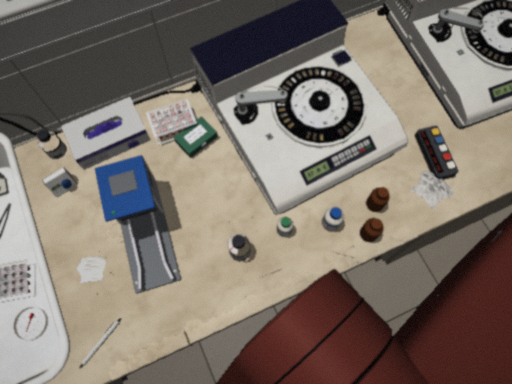

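The scene shows a row at top-view pixels: black cap (240,242), green (286,224) and blue cap (335,213). The possible confusions are brown bottles at (377,198) and (372,230), and a small blue-lidded item at (66,184). I choose (335,213). The bay's roof is around (128,187), with the lane running toward (155,285).

```bash
cat > h.py <<'E'
from plant import *
import cv2,numpy as np
def ray(cal,px,z):
    K,D,T=(np.array(cal[k],float) for k in("intrinsics","dist_coeffs","world_from_camera"))
    u=cv2.undistortPoints(np.array(px,float).reshape(-1,1,2),K,D).reshape(-1,2)
    d=np.c_[u,np.ones(len(u))]@T[:3,:3].T; o=T[:3,3]
    return o+d*((z-o[2])/d[:,2])[:,None]
def blobs(p,lo,hi,amin=30):
    m=cv2.inRange(cv2.cvtColor(p,cv2.COLOR_RGB2HSV),lo,hi)
    c,_=cv2.findContours(m,cv2.RETR_EXTERNAL,cv2.CHAIN_APPROX_NONE)
    return [k for k in c if cv2.contourArea(k)>amin]
E
python3 - <<'E'
from h import *
for n in("top","scene"):
    p=np.load(n+".npz")["p"]; c=get_calibration(n)
    for k in blobs(p,(100,120,60),(120,255,255)):
        r=cv2.minAreaRect(k); b=cv2.boxPoints(r)
        print(n,np.round(r[0]),np.round(r[1]),cv2.contourArea(k))
        if cv2.contourArea(k)>1000:
            q=cv2.approxPolyDP(k,0.04*cv2.arcLength(k,True),True).reshape(-1,2); print(q.tolist(),np.round(ray(c,q,.158),3).tolist())
        else: print(np.round(ray(c,[r[0]],.085),3))
p=np.load("top.npz")["p"]
a=cv2.resize(p[140:310,70:240],None,fx=3.5,fy=3.5,interpolation=2); b=cv2.resize(p[185:255,300:400],None,fx=2,fy=3.5*170/70/3.5*2,interpolation=2)
o=np.zeros((595,795,3),np.uint8); o[:,:595]=a; o[:b.shape[0],595:]=b[:,:200]
cv2.imwrite("pics/crop1.png",o[:,:,::-1])
E
```

```text
top [336. 213.] [10.  9.] 71.0
[[ 0.445 -0.305  0.085]]
top [124. 188.] [55. 51.] 2587.0
[[140, 156], [96, 169], [106, 220], [154, 207]] [[0.749, 0.072, 0.158], [0.761, 0.178, 0.158], [0.63, 0.195, 0.158], [0.614, 0.086, 0.158]]
scene [ 83. 270.] [8. 8.] 45.5
[[0.764 0.315 0.085]]
scene [152. 218.] [37. 57.] 1390.0
[[151, 199], [119, 219], [152, 240], [185, 216]] [[0.747, 0.074, 0.158], [0.756, 0.183, 0.158], [0.623, 0.202, 0.158], [0.614, 0.089, 0.158]]
scene [305. 186.] [6. 6.] 31.0
[[ 0.443 -0.3    0.085]]
scene [34. 38.] [93. 50.] 1495.0
[[0, 0], [24, 85], [69, 76], [48, 0], [59, 57], [31, 69]] [[6.964, -2.924, 0.158], [2.108, -0.385, 0.158], [2.019, -0.602, 0.158], [5.925, -3.104, 0.158], [2.477, -0.862, 0.158], [2.378, -0.596, 0.158]]
```

View pics/crop1.png

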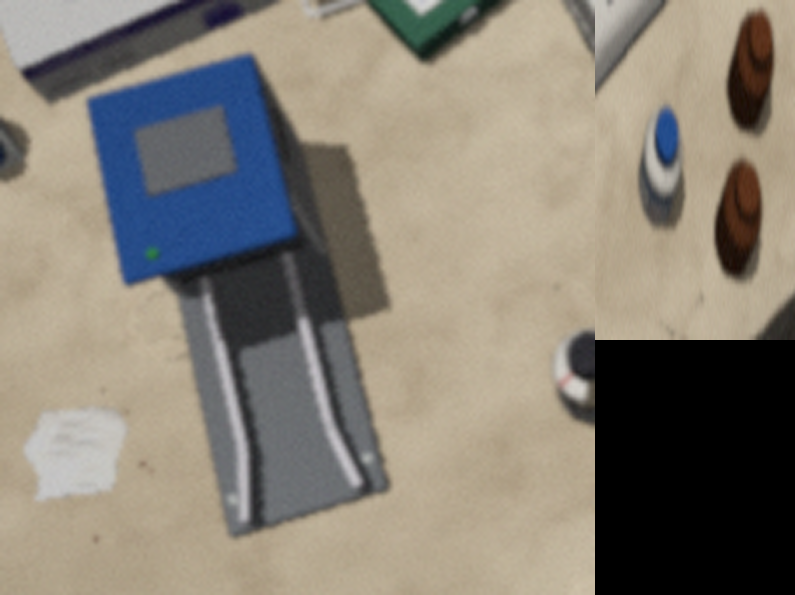

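The crop confirms that the blue-capped bottle stands left of the two brown ones. The bay's front plate corners are at top px (136.6,292.9) and (180.6,279.4). I'll compute positions and move above the bottle for a close look.

Run:
```python
from h import *
c=get_calibration("top")
print(np.round(ray(c,[[136.6,292.9],[180.6,279.4]],.008),3).tolist())
print("black,green,brown",np.round(ray(c,[[239,243]],.105),3),np.round(ray(c,[[286,224]],.075),3),np.round(ray(c,[[379,193],[373,227]],.085),3).tolist())
try:
    movep([0.40,-0.30,0.25],[np.pi,0,-.5])
except Unreachable as e: print(e)
cal=get_calibration("wrist"); p,d=get_image("wrist"); np.savez("w1.npz",p=p,d=d); cv2.imwrite("pics/w1.png",p[:,:,::-1])
o=observe();print(o["time_s"],o["eef_pos"],o["tcp_rot"],o["q"])
print(np.round(cal["world_from_camera"],3).tolist())
for k in blobs(p,(100,120,60),(120,255,255)):
    (x,y),r=cv2.minEnclosingCircle(k); print((x,y),r,ray(cal,[[x,y]],.088).round(4))
```

```text
[[0.484, 0.213, 0.008], [0.47, 0.102, 0.008]]
black,green,brown [[ 0.469 -0.06   0.105]] [[ 0.472 -0.186  0.075]] [[0.446, -0.428, 0.085], [0.376, -0.37, 0.085]]
1.4083 [ 0.39978007 -0.30068866  0.24994239] [ 3.14132435e+00  5.91220919e-05 -5.00139073e-01] [-8.02460337e-01 -9.44923164e-02  1.82159393e+00 -2.77114528e-04
  1.41446760e+00  1.26851820e+00]
[[-0.478, -0.835, -0.272, 0.47], [-0.878, 0.455, 0.147, -0.338], [0.001, 0.309, -0.951, 0.392], [0.0, 0.0, 0.0, 1.0]]
(238.0, 134.33999633789062) 12.699529647827148 [[ 0.4464 -0.3073  0.088 ]]
```

View pics/w1.png

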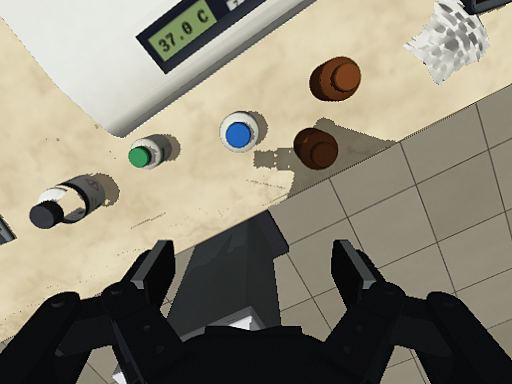

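The wrist view shows the blue cap at (238,134), clear of the brown bottles at (345,75) and (320,150) and the green cap at (140,155). Before grasping, I'll take one close look at the lane while the gripper is empty, then grasp.

Run:
```python
from h import *
movep([0.48,0.155,0.30],[np.pi,0,-.125])
cal=get_calibration("wrist"); p,d=get_image("wrist"); np.savez("w2.npz",p=p,d=d,**cal); cv2.imwrite("pics/w2.png",p[:,:,::-1])
print(np.round(cal["world_from_camera"],3).tolist())
movep([0.446,-0.306,0.20],[np.pi,0,0])
gripper_to(0.085,40)
o0=observe()["ft_force"]
print(move_l([0.446,-0.306,0.027],feed=.12,max_force=8))
gripper_to(0.02,40)
o=observe();print(o["time_s"],o["eef_pos"],o["opening"],o["grasp_force"],o["ft_force"]-o0)
```

```text
[[-0.125, -0.943, -0.307, 0.559], [-0.992, 0.119, 0.038, 0.144], [0.001, 0.31, -0.951, 0.442], [0.0, 0.0, 0.0, 1.0]]
False
7.1333 [ 0.44642781 -0.30643824  0.02765749] 0.04661266879905329 41.790818301960826 [ 0.31833475 -0.54420474  4.44542434]
```

View pics/w2.png

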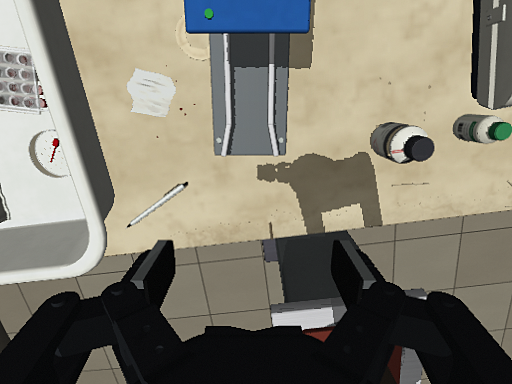

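The view shows the plate's front corners near (215,154) and (286,153). The guides run up rows 35–110 at about columns 229 and 271, and the roof's front edge is near row 32. I'll fit those lines.

Run:
```python
from h import *
z=np.load("w2.npz"); p=z["p"]; cal={k:z[k] for k in("intrinsics","dist_coeffs","world_from_camera")}
g=cv2.cvtColor(p,cv2.COLOR_RGB2GRAY); D=z["d"]
L=[];R=[]
P=lambda r,c:ray(cal,[[c,r]],.030)[0]
T=cal["world_from_camera"]
for r in range(72,106,4):
    print(r,g[r,206:296].tolist()) if r in(72,96) else None
cam=np.indices(g.shape).reshape(2,-1)[::-1].T
W=np.linalg.inv(cal["intrinsics"])
u=cv2.undistortPoints(cam.astype(float).reshape(-1,1,2),cal["intrinsics"],cal["dist_coeffs"]).reshape(-1,2)
X=np.c_[u,np.ones(len(u))]*D.reshape(-1,1); X=(X@T[:3,:3].T+T[:3,3]).reshape(384,512,3)
np.save("X.npy",X)
for r in range(44,108,8):
    row=X[r,200:300]; m=(row[:,2]>.022)&(row[:,2]<.04); m[:]&=True
    c=np.where(m)[0]+200; a=c[c<250]; b=c[c>250]
    if len(a) and len(b): print(r,a.min(),a.max(),b.min(),b.max(),X[r,a].mean(0).round(4),X[r,b].mean(0).round(4))
hsv=cv2.cvtColor(p,cv2.COLOR_RGB2HSV); m=cv2.inRange(hsv,(100,120,60),(120,255,255))[:60]
pts=[(c,np.where(m[:,c])[0].max()) for c in range(200,300,5) if m[:,c].any()]
q=ray(cal,pts,.150); f=np.polyfit(q[:,1],q[:,0],1); print("front edge x=a*y+b",f,"yaw",np.arctan(-f[0]))
cols=np.where(m[20])[0]; print("roof sides row20",cols.min(),cols.max(),ray(cal,[[cols.min(),20],[cols.max(),20]],.158).round(4).tolist())
```

```text
72 [187, 187, 187, 193, 157, 99, 114, 120, 118, 119, 118, 118, 118, 118, 118, 118, 116, 113, 133, 202, 223, 212, 212, 173, 82, 43, 52, 48, 101, 123, 119, 117, 116, 117, 118, 116, 116, 118, 117, 118, 118, 118, 117, 115, 118, 117, 117, 116, 117, 116, 116, 116, 116, 116, 114, 115, 115, 117, 115, 117, 117, 100, 48, 190, 225, 214, 210, 188, 84, 35, 108, 119, 114, 112, 114, 113, 113, 113, 113, 113, 119, 92, 39, 181, 187, 181, 181, 181, 181, 181]
96 [188, 188, 187, 189, 196, 147, 93, 112, 120, 118, 118, 118, 119, 118, 118, 118, 118, 115, 107, 171, 219, 220, 218, 206, 118, 36, 48, 46, 103, 122, 118, 117, 117, 116, 117, 117, 117, 117, 116, 115, 116, 116, 115, 115, 116, 116, 115, 116, 115, 116, 115, 115, 116, 114, 115, 114, 114, 115, 114, 115, 115, 83, 148, 220, 223, 215, 215, 122, 45, 38, 104, 116, 113, 113, 112, 111, 113, 112, 113, 116, 97, 47, 179, 192, 186, 185, 185, 184, 184, 184]
44 224 228 269 274 [0.6371 0.171  0.0286] [0.6292 0.1094 0.029 ]
52 224 229 268 274 [0.6272 0.1719 0.0284] [0.6195 0.111  0.028 ]
60 224 229 268 273 [0.6171 0.1734 0.029 ] [0.6095 0.1129 0.0288]
68 224 229 268 273 [0.6069 0.1749 0.0296] [0.5992 0.114  0.0292]
76 224 229 268 273 [0.5966 0.1765 0.0294] [0.5888 0.1151 0.0292]
84 225 230 268 273 [0.586  0.1769 0.0282] [0.5783 0.1162 0.0289]
92 225 230 268 273 [0.5753 0.1784 0.029 ] [0.5676 0.1174 0.03  ]
100 225 230 268 273 [0.5645 0.1801 0.029 ] [0.5567 0.1185 0.0295]
front edge x=a*y+b [0.13163127 0.60397651] yaw -0.130878830657386
roof sides row20 185 309 [[0.6373, 0.1969, 0.158], [0.623, 0.0839, 0.158]]
```

```bash
cat >> h.py <<'E'
YAW=-.127; ex=np.array([np.cos(YAW),np.sin(YAW)]); ey=np.array([-ex[1],ex[0]]); O=np.array([.6524,.1378])
def B(x,y,z): return [*(O+x*ex+y*ey),z]
def inbay(v): w=np.array(v[:2])-O; return np.array([w@ex,w@ey,v[2]])
E
python3 - <<'E'
from h import *
move_l([0.446,-0.306,0.21],feed=.15)
movep(B(-.10,0,.21),[np.pi,0,YAW])
o0=observe(); print(o0["time_s"],o0["opening"],o0["grasp_force"],inbay(o0["eef_pos"]))
move_l(B(-.10,0,.08),feed=.12)
o0=observe()
print(move_l(B(-.10,0,.0357),feed=.03,max_force=5))
o=observe(); print(o["time_s"],o["opening"],inbay(o["eef_pos"]),o["ft_force"]-o0["ft_force"],o["torque"]-o0["torque"])
p,d=get_image("scene"); q,d=get_image("top")
a=cv2.resize(p[180:320,90:270],None,fx=3,fy=3); b=cv2.resize(q[150:300,80:200],None,fx=2.8,fy=2.8)
im=np.zeros((420,540+b.shape[1],3),np.uint8); im[:,:540]=a; im[:b.shape[0],540:]=b
cv2.imwrite("pics/pl.png",im[:,:800,::-1])
E
```

```text
10.2167 0.04658465912905409 41.3222810451407 [-0.09966005 -0.00094871  0.20993196]
False
13.075 0.04636756907818312 [-9.98015084e-02  3.03916489e-05  3.59191336e-02] [ 0.03495798  0.42085538 -0.13849589] [-0.04133851 -0.04676666  0.01779479]
```

View pics/pl.png

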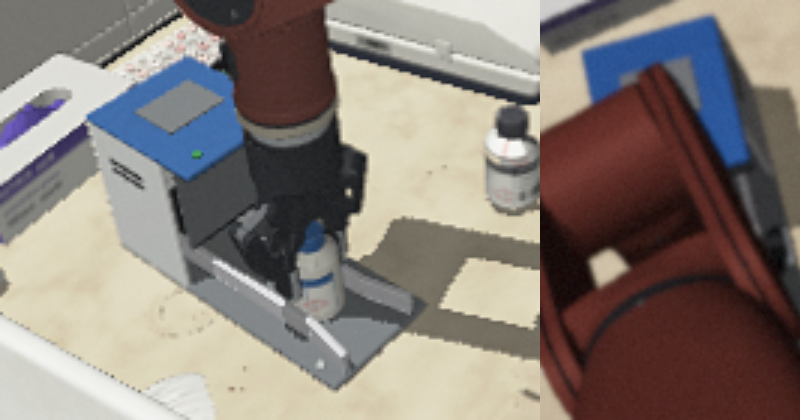

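The bottle hangs between the guides, upright, at its target. I'll lower it to contact, release, retreat and check it from above.

Run:
```python
from h import *
print(move_l(B(-.10,0,.0335),feed=.01,max_force=3)); print(inbay(observe()["eef_pos"]))
gripper_to(0.085); 
move_l(B(-.10,0,.20),feed=.15)
movep(B(-.19,0,.26),[np.pi,0,YAW])
cal=get_calibration("wrist"); p,d=get_image("wrist"); cv2.imwrite("pics/w3.png",p[:,:,::-1])
for k in blobs(p,(100,120,60),(120,255,255)):
    (x,y),r=cv2.minEnclosingCircle(k); print((x,y),r,inbay(ray(cal,[[x,y]],.096)[0]))
print(observe()["time_s"])
q=None
for x in(-.17,-.1,-.05,0,.03): 
    s=inverse_kinematics(B(x,0,.036),[np.pi,-np.pi/4,YAW]); print(x,None if s is None else s.round(2))
```

```text
True
[-9.98355827e-02  4.47759561e-05  3.56401956e-02]
(253.0, 90.5) 13.647443771362305 [-1.00293156e-01 -4.69797718e-05  9.60000000e-02]
15.6667
-0.17 None
-0.1 None
-0.05 None
0 None
0.03 None
```

View pics/w3.png

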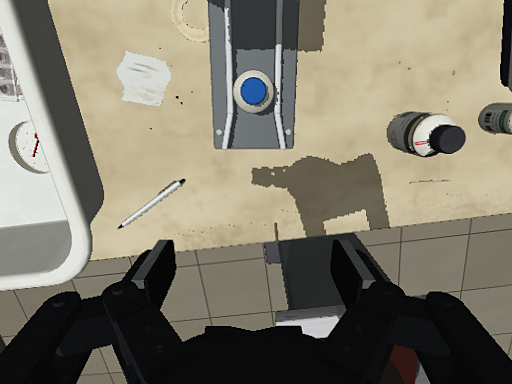

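The bottle stands upright at (253,90) on the centre line. The 45° pose needs a different spin about the tool axis, so I'll scan for reachable ones.

Run:
```python
from h import *
from scipy.spatial.transform import Rotation as Rn
for deg in(25,35,45,50):
  for spin in range(-180,180,45):
    R=Rn.from_euler('xyz',[np.pi,-np.radians(deg),YAW])*Rn.from_euler('z',spin,degrees=True)
    e=R.as_euler('xyz'); r=[inverse_kinematics(B(x,0,.036),e) for x in(-.165,-.1,-.02,.02)]
    if any(s is not None for s in r): print(deg,spin,[None if s is None else s.round(2).tolist() for s in r])
```

```text
25 -180 [[0.27, -0.03, 2.27, -0.34, 0.51, -0.91], [0.21, 0.1, 2.14, -0.29, 0.5, -1.0], [0.16, 0.26, 1.96, -0.24, 0.52, -1.1], [0.14, 0.33, 1.86, -0.22, 0.54, -1.14]]
25 -135 [[0.27, -0.03, 2.27, -0.34, 0.51, -0.13], [0.21, 0.1, 2.14, -0.29, 0.5, -0.22], [0.16, 0.26, 1.96, -0.24, 0.52, -0.31], [0.14, 0.33, 1.86, -0.22, 0.54, -0.36]]
25 -90 [[0.27, -0.03, 2.27, -0.34, 0.51, 0.66], [0.21, 0.1, 2.14, -0.29, 0.5, 0.57], [0.16, 0.26, 1.96, -0.24, 0.52, 0.47], [0.14, 0.33, 1.86, -0.22, 0.54, 0.43]]
25 -45 [[0.27, -0.03, 2.27, -0.34, 0.51, 1.44], [0.21, 0.1, 2.14, -0.29, 0.5, 1.35], [0.16, 0.26, 1.96, -0.24, 0.52, 1.26], [0.14, 0.33, 1.86, -0.22, 0.54, 1.21]]
25 0 [[0.27, -0.03, 2.27, -0.34, 0.51, 2.23], [0.21, 0.1, 2.14, -0.29, 0.5, 2.14], [0.16, 0.26, 1.96, -0.24, 0.52, 2.04], [0.14, 0.33, 1.86, -0.22, 0.54, 2.0]]
25 90 [[0.27, -0.03, 2.27, -0.34, 0.51, -2.49], [0.21, 0.1, 2.14, -0.29, 0.5, -2.58], [0.16, 0.26, 1.96, -0.24, 0.52, -2.67], None]
25 135 [[0.27, -0.03, 2.27, -0.34, 0.51, -1.7], [0.21, 0.1, 2.14, -0.29, 0.5, -1.79], [0.16, 0.26, 1.96, -0.24, 0.52, -1.89], [0.14, 0.33, 1.86, -0.
[... 1569 characters left out ...]
 4.21, 0.32, 2.34], [0.21, 0.32, 2.12, 4.22, 0.29, 2.3]]
50 0 [[0.42, 0.02, 2.48, 4.36, 0.44, -2.39], [0.32, 0.13, 2.36, 4.26, 0.38, -2.36], [0.24, 0.26, 2.2, 4.21, 0.32, -2.37], [0.21, 0.32, 2.12, 4.22, 0.29, -2.41]]
50 45 [[0.42, 0.02, 2.48, 4.36, 0.44, -1.6], [0.32, 0.13, 2.36, 4.26, 0.38, -1.57], [0.24, 0.26, 2.2, 4.21, 0.32, -1.59], [0.21, 0.32, 2.12, 4.22, 0.29, -1.62]]
50 90 [[0.42, 0.02, 2.48, 4.36, 0.44, -0.82], [0.32, 0.13, 2.36, 4.26, 0.38, -0.78], [0.24, 0.26, 2.2, 4.21, 0.32, -0.8], [0.21, 0.32, 2.12, 4.22, 0.29, -0.84]]
50 135 [[0.42, 0.02, 2.48, 4.36, 0.44, -0.03], [0.32, 0.13, 2.36, 4.26, 0.38, 0.0], [0.24, 0.26, 2.2, 4.21, 0.32, -0.02], [0.21, 0.32, 2.12, 4.22, 0.29, -0.05]]
```

Run:
```python
from h import *
for deg in(48,50,52,55):
    e=[np.pi,-np.radians(deg),YAW]
    for x,z in((-.2,.25),(-.165,.25),(-.165,.036),(-.1,.036),(.02,.036)):
        s=inverse_kinematics(B(x,0,z),e); print(deg,x,z,None if s is None else s.round(2).tolist())
```

```text
48 -0.2 0.25 [0.47, -0.66, 2.43, -0.67, 0.74, 2.53]
48 -0.165 0.25 [0.41, -0.56, 2.38, -0.66, 0.67, 2.49]
48 -0.165 0.036 None
48 -0.1 0.036 [0.31, 0.11, 2.35, 4.38, 0.34, -2.49]
48 0.02 0.036 None
50 -0.2 0.25 [0.49, -0.67, 2.46, -0.73, 0.72, 2.59]
50 -0.165 0.25 [0.42, -0.57, 2.41, -0.72, 0.65, 2.56]
50 -0.165 0.036 [0.42, 0.02, 2.48, 4.36, 0.44, -2.39]
50 -0.1 0.036 [0.32, 0.13, 2.36, 4.26, 0.38, -2.36]
50 0.02 0.036 [0.21, 0.32, 2.12, 4.22, 0.29, -2.41]
52 -0.2 0.25 [0.5, -0.67, 2.48, -0.8, 0.71, 2.66]
52 -0.165 0.25 [0.43, -0.58, 2.43, -0.8, 0.63, 2.63]
52 -0.165 0.036 [0.43, 0.05, 2.49, 4.27, 0.48, -2.28]
52 -0.1 0.036 [0.33, 0.15, 2.37, 4.15, 0.42, -2.24]
52 0.02 0.036 [0.21, 0.33, 2.13, 4.08, 0.33, -2.27]
55 -0.2 0.25 None
55 -0.165 0.25 None
55 -0.165 0.036 [0.45, 0.09, 2.5, 4.15, 0.56, -2.15]
55 -0.1 0.036 [0.35, 0.18, 2.39, 4.03, 0.5, -2.11]
55 0.02 0.036 [0.22, 0.35, 2.15, 3.94, 0.4, -2.12]
```

Run:
```python
from h import *
for deg in(55,60,65,70):
    e=[np.pi,-np.radians(deg),YAW]
    for x,z in((-.165,.09),(-.18,.14),(-.16,.14),(-.13,.18),(-.16,.18)):
        s=inverse_kinematics(B(x,0,z),e); print(deg,x,z,None if s is None else s.round(2).tolist())
print(observe()["q"].round(3))
```

```text
55 -0.165 0.09 None
55 -0.18 0.14 None
55 -0.16 0.14 None
55 -0.13 0.18 None
55 -0.16 0.18 None
60 -0.165 0.09 [0.49, -0.06, 2.54, 4.24, 0.59, -2.25]
60 -0.18 0.14 None
60 -0.16 0.14 None
60 -0.13 0.18 None
60 -0.16 0.18 None
65 -0.165 0.09 [0.52, 0.03, 2.55, 4.09, 0.73, -2.07]
65 -0.18 0.14 None
65 -0.16 0.14 [0.5, -0.18, 2.56, 4.28, 0.63, -2.33]
65 -0.13 0.18 None
65 -0.16 0.18 None
70 -0.165 0.09 [0.54, 0.14, 2.54, 3.99, 0.89, -1.93]
70 -0.18 0.14 None
70 -0.16 0.14 [0.53, -0.08, 2.57, 4.12, 0.76, -2.14]
70 -0.13 0.18 [0.46, -0.19, 2.54, 4.19, 0.65, -2.29]
70 -0.16 0.18 None
[ 0.175 -0.122  1.83  -0.     1.435  1.873]
```

Run:
```python
from h import *
gripper_to(0.0)
L=lambda d:[np.pi,-np.radians(d),YAW]
movep(B(-.165,0,.25),L(48))
q=observe()["q"]; print(q.round(2))
set_joints([.41,-.56,2.38,-.66,.25,2.49]); print(inbay(observe()["eef_pos"]))
set_joints([.44,-.56,2.5,4.19,.25,-2.29]); print(inbay(observe()["eef_pos"]))
movep(B(-.13,0,.18),L(70)); o=observe(); print(o["time_s"],inbay(o["eef_pos"]),o["q"].round(2),o["ft_force"].round(1))
for x,z,d in((-.16,.14,65),(-.165,.09,60),(-.165,.036,52)):
    movep(B(x,0,z),L(d)); o=observe(); print(o["time_s"],inbay(o["eef_pos"]),o["q"].round(2),o["ft_force"].round(1))
p,d=get_image("scene")
cv2.imwrite("pics/push0.png",cv2.resize(p[180:320,90:270],None,fx=3,fy=3)[:,:,::-1])
```

```text
[ 0.41 -0.56  2.38 -0.65  0.67  2.49]
[-0.13025518  0.10878694  0.33082383]
[-0.135888    0.10342281  0.33509793]
22.55 [-0.12940229  0.00074913  0.18096648] [ 0.46 -0.19  2.54  4.19  0.65 -2.29] [ 0.6 -1.   0.6]
22.8583 [-0.15941691  0.00087841  0.14176539] [ 0.5  -0.18  2.56  4.28  0.63 -2.33] [ 0.8 -0.2  0.1]
23.1667 [-1.63920993e-01 -5.04322245e-05  9.11650883e-02] [ 0.48 -0.06  2.54  4.24  0.59 -2.25] [-0.6  0.4  0. ]
23.4917 [-0.16368976 -0.00030416  0.03777916] [ 0.43  0.05  2.49  4.27  0.49 -2.28] [0.4 0.2 0.2]
```

View pics/push0.png

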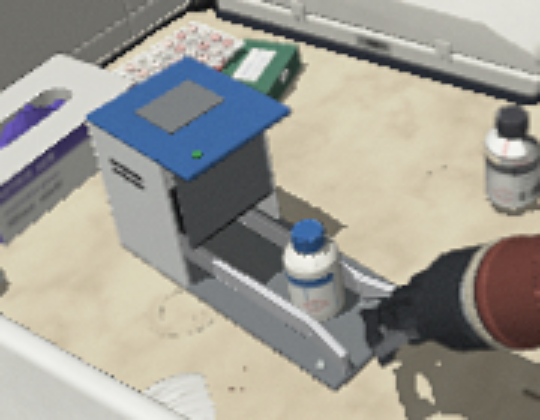

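The tool is low behind the bottle at the lane front and everything is clear. Now the guarded push.

Run:
```python
from h import *
f=lambda o:round(float(o["ft_force"][:2]@ex),2)
def s(t):
    o=observe(); print(t,round(o["time_s"],2),inbay(o["eef_pos"]).round(4),f(o),o["ft_force"].round(1))
hit=move_l(B(-.045,0,.036),feed=.06,max_force=5); s(hit)
if not hit:
    hit=move_l(B(.005,0,.036),feed=.01,max_force=5); s(hit); hold(.2); s("")
cal=get_calibration("wrist"); p,d=get_image("wrist"); cv2.imwrite("pics/w4.png",p[:,:,::-1])
```

```text
False 25.69 [-0.0452 -0.0001  0.0359] -1.63 [-1.5  0.8 -0.3]
True 28.39 [-0.0189  0.0001  0.035 ] 0.14 [ 0.1 -0.5 -0.1]
 28.59 [-0.0193  0.      0.0346] -0.3 [-0.3 -0.3 -1.4]
```

View pics/w4.png

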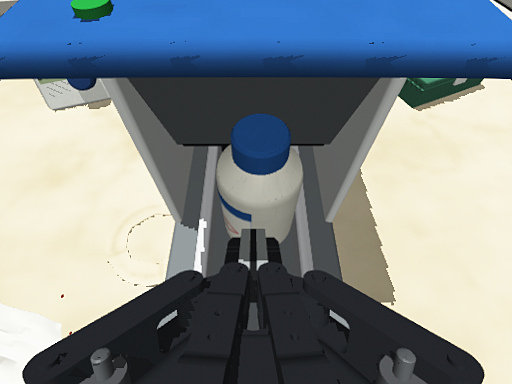

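The bottle is upright half under the flap, centred, cap at (260,145), and the first firm resistance came at TCP x −0.019, which is consistent with the plunger. I'll press in small steps.

Run:
```python
from h import *
f=lambda o:round(float(o["ft_force"][:2]@ex),2)
for x in(-.0195,-.0185,-.0175,-.0165,-.0155,-.0145,-.0135):
    h=move_l(B(x,0,.036),feed=.01,max_force=25); o=observe(); print(x,h,round(o["time_s"],2),inbay(o["eef_pos"]).round(4),f(o),o["ft_force"].round(1))
```

```text
-0.0195 False 28.95 [-0.0194 -0.      0.0361] 0.33 [ 0.3  0.1 -0.4]
-0.0185 False 29.2 [-0.0187  0.0001  0.0358] -2.32 [-2.2  0.8  0.9]
-0.0175 False 29.45 [-0.0181  0.0002  0.0358] -7.98 [-8.   0.5  5.3]
-0.0165 False 29.7 [-0.0173  0.0003  0.0357] -10.04 [-10.    1.1   7.2]
-0.0155 False 29.95 [-0.0164  0.0004  0.0358] -11.64 [-11.5   2.    7.8]
-0.0145 False 30.2 [-0.0155  0.0005  0.0357] -12.79 [-12.6   2.3   8.6]
-0.0135 False 30.45 [-0.0145  0.0006  0.0357] -11.89 [-11.8   1.7   9. ]
```

Onset is clear at TCP x ≈ −0.018, then it yields at a plateau near 11 N. I'll continue to 8 mm, which is an actual TCP x of −0.010, then back off.

Run:
```python
from h import *
f=lambda o:round(float(o["ft_force"][:2]@ex),2)
for x in(-.012,-.0108,-.0098,-.009):
    h=move_l(B(x,0,.036),feed=.01,max_force=15); o=observe(); e=inbay(o["eef_pos"]); print(x,h,round(o["time_s"],2),e.round(4),f(o),o["ft_force"].round(1))
    if h or e[0]>-.0102: break
move_l(B(-.03,0,.036),feed=.02)
o=observe(); print(o["time_s"],f(o))
cal=get_calibration("wrist"); p,d=get_image("wrist"); cv2.imwrite("pics/w5.png",p[:,:,::-1])
for k in blobs(p[90:],(100,120,40),(120,255,255)):
    print(cv2.boundingRect(k),cv2.minEnclosingCircle(k))
```

```text
-0.012 False 30.75 [-0.0131  0.0006  0.0356] -13.54 [-13.3   2.4   8.6]
-0.0108 False 31.02 [-0.0119  0.0006  0.0357] -13.37 [-13.2   2.5   9.8]
-0.0098 False 31.27 [-0.0109  0.0007  0.0357] -13.89 [-13.7   2.6  10.4]
-0.009 False 31.52 [-0.0102  0.0007  0.0357] -14.98 [-14.8   2.6  10. ]
32.7167 0.34
(220, 76, 30, 28) ((234.5, 89.5), 19.81171226501465)
(232, 2, 55, 56) ((258.9580993652344, 29.170230865478516), 29.278636932373047)
```

View pics/w5.png

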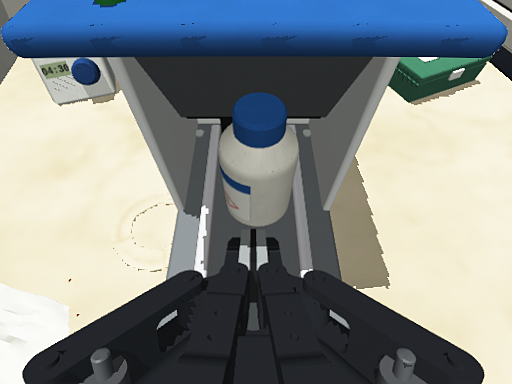

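The bottle stands upright and centred in the lane, free of the fingers. I estimate the plunger is pressed about 7.8 mm. I'll back away and hand in.

Run:
```python
from h import *
move_l(B(-.10,0,.036),feed=.08); hold(.5)
print(observe()["time_s"],observe()["ft_force"].round(1)); print(job_done())
```

```text
34.2917 [-0.5 -0.6  1. ]
the job is handed in; nothing more can be done
None
```

The job is handed in at 34.3 s of the 69 s: the blue-capped bottle stands upright under the hood, with the plunger pressed about 7.8 mm (estimated from tool travel after contact), the arm clear, and the neighbouring bottles not touched; no verdict came back.

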